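Walk the boiler's power pack home and latch it

ROBOT

A 6-joint arm with a two-finger parallel gripper is mounted at the origin on the work surface. World frame = base frame: x ahead of the robot, y to its left, z up, the work surface at z = 0. Lengths are in m, angles in rad, forces in N, time in s.
With the tool pointing down it reaches from about 0.25 to 0.775 m from the base axis. Payload 4 kg.
Tool frame: the origin (TCP) lies at the very end of the fingers, on their centre line; the grasp point (between the pads) lies 19 mm behind it; z points along the fingers, y is the direction in which the jaws open and shut (so a half turn about z gives the same grasp; the last joint's range is limited). The gripper opens to 85 mm and grips with 20 to 120 N. Pads are 22 mm wide; open, the fingers measure 114 mm over their backs; the gripper's body (76 mm by 85 mm) begins 54 mm behind the grasp point. The pads swing forward as they close: fully open they stand 13 mm farther back than shut.
Start: joints at [-0.103, 0.087, 1.371, -0, 1.684, -0.103], TCP at [0.55, -0, 0.231] pointing down, gripper open.
Joint ranges: [-3.1, 3.1], [-0.76, 2.03], [0.27, 2.55], [-1.08, 4.22], [0.17, 2.65], [-2.57, 2.57]. Speed limits (rad/s): [2.79, 2.79, 3.14, 3.14, 3.14, 3.14].

INTERFACE

Orientations are given as a rotation vector (axis times angle).
In Python, from cell import manip gives the robot as it stands.
- The arm moves only by the tool step_arm, never from a script. Its argument "commands" is a list of rows, each a list of 7 numbers: the gripper command: -1 is fully open, 1 is shut, values between are in proportion, then the shift along the tool's x, y, z in m, then the turn, a rotation vector about the tool's x, y, z in degrees. In form: [[fingers, dx, dy, dz, rx, ry, rz], ...]. A call has 1 to 12 rows; each row is the pose to reach, as a shift and turn from the pose commanded when the call began, along the tool's axes at that moment; what a row does not reach only later rows make up. A row lasts 1/10 s, in which the tool goes at most 50 mm and 8.59 degrees, less where a joint would pass 70% of its speed; a pose out of reach is approached as far as the arm can. A call with a gripper value outside its range is refused whole. The fingers move at their own pace and stop on an object; "newtons" is the grip in N (left out, the last holds). Time passes only in rows, so rows that repeat a pose let the fingers close. It gives the time, the measured TCP pose, the force and the opening at its end, in the units of the state.
- manip.observe(): the state, without advancing time (a new reading comes with each control period).
- manip.read_camera(name): name is "scene" or "side" or "wrist"; returns a dict with "pixels" (420x560x3 uint8, red, green, blue), "mtx" (3x3 intrinsics, pixels), "R" (3x3) and "t" (3): a world point X has camera coordinates R X + t. Camera axes: x right, y down, z forward; pixel columns grow to the right and rows downward; lengths in m; the calibration is good to about 2 mm. A picture is of the moment at which its call begins. There is no depth.
- manip.finish_job(): hands the job in, once; it reports no verdict.
Trained networks look in the newest picture that a camera, given by its name, has taken for a name from the list of things; names that differ only in an ending like _2 or _b are one class to them, and where a whole thing is asked for, a point or a joint stands for the part that bears it (a point fixed in the world has none). Each returns a list of dicts, best first, with "p" (0 to 1); they miss things now and then, are a little off and sometimes report something else, mostly with a low value. They report only what shows in the picture. A call takes as long as a camera call.
- manip.search_frame(camera, target): "extent" ([left, top, width, height] as shares, 0 to 1, of the picture: columns of its width, rows of its height, round what is visible of it).
- manip.regions_of(camera, target): "pixels" (420x560 bool, what is visible of it) and "extent" ([left, top, width, height] as shares, 0 to 1, of the picture: columns of its width, rows of its height, round what is visible of it).
- manip.landmark_of(camera, target): "at" ([column, row] as shares, 0 to 1, of the picture: columns of its width, rows of its height: a listed point, or the origin of a listed thing).
The state is a dict: "clock": time; "joint_pos": joint angles; "joint_vel": joint speeds; "joint_torque": joint torques, N m; "ee_pos": TCP position; "ee_rot": TCP orientation; "contact_force": force on the tool from outside, world axes, zero at the start; "torque": the same for the moment, N m; "grip_width": finger opening in m.
Only numpy, scipy, OpenCV 4.12 (cv2) and the standard library are available. Lean on these libraries where they do the work, as an engineer would, in place of code of your own. Each camera call takes 0.05 s, during which the arm holds its last target.

TASK

Clear the loose brass bleed key out of the dock on the boiler ledge and leave it lying in the blue tray. Then walk the heavy power pack forward, pushing its two yellow rear corners in turn a little at a time so that it never twists far off straight, until it stands square and fully home against the back stop; never press on the fragile black fuse cover between those corners. Last, swing the red-knobbed latch round behind the pack, over its cam, until it drops into its notch, and leave the spanner, screwdriver and key ring where they lie.

Things in the scene. Friction and masses are not known exactly. Their poses are not given: they have to be found in the camera images.
- dock: Grey steel docking frame fixed on the ledge. Origin: point on the ledge where the centre of the pack's underside belongs when home. x: from mouth to back stop (the way the pack travels, away from the robot), y left, z up. Slippery white nylon side guides 35 mm high, inner faces at y = +-104 mm, x = -4 to +55 mm, then flaring to y = +-116 at x = -36 mm. The pack slides on the ledge.
- dock_stop (a point): Middle of the top edge of the back stop's front face, at x = +55 mm, y = 0, z = 45 mm of the dock. The stop is a bar 45 mm high, 20 mm thick and 340 mm wide. The home pack's front face rests against it.
- pack: Loose heavy aluminium power pack, 110 (x) by 180 (y) by 55 mm high, 0.7 to 1 kg, too wide to grip. Origin: centre of its underside; x towards its front (the stop), y left. Starts 98 to 118 mm short of home, within 6 mm and 0.1 rad of the dock's line. Pushing a rear corner 30 mm turns it about 0.17 rad and advances its centre about 17 mm. It must stay flat and within 0.35 rad of the dock's direction.
- pack_left (a point): Centre of the yellow pushing patch at the pack's left rear corner: pack x = -55, y = +70 mm, 27 mm up. The flat bare rear face there runs from y = +50 to +90 mm over the full height; a yellow strip marks it on the top too.
- pack_right (a point): Centre of the yellow pushing patch at the pack's right rear corner: pack x = -55, y = -70 mm, 27 mm up. The flat bare rear face there runs from y = -50 to -90 mm over the full height; a yellow strip marks it on the top too.
- cover: Fragile black plastic fuse cover fixed to the middle of the pack's rear face: 100 mm wide (y), standing 18 mm out of that face towards the robot, 2 to 52 mm above the ledge. Origin: middle of the rear face's bottom edge; axes as the pack. Not to be pressed (limit 3 N).
- key: Loose brass bleed key lying flat in the dock between pack and stop, 50 g: square barrel 36 mm long (x), 16 wide (y), 16 high, with a cross wing 40 mm wide (y), 8 thick, at x = +18 to +32 mm, 4 to 12 mm up. Origin: centre of the barrel's underside; x along the barrel to the wing, roughly towards the stop (within 0.4 rad). Grip across the barrel's 16 mm.
- tray: Blue plastic open tray, fixed on the ledge to the robot's right, 150 mm (x) by 120 mm (y) outside, 25 mm high, walls 4 mm. Origin: centre of its underside, x and y along its sides; the inner floor is about 4 mm above the ledge.
- latch (a joint): Turn of the cam latch on its upright pivot, rad, anticlockwise from above. 0 open, starts at 0 to 0.25; 2.1 closed at its end stop, the arm lying behind the pack's left rear corner, 5 mm clear of a home pack. Sprung down: level to 0.5, then climbs the cam 10 mm to its top near 1.45 (1 to 2 N at the knob); from about 1.7 it falls by itself into a notch 12 mm below the open level, at 2.1.
- latch_knob (a point): Centre of the top of the red latch knob: an upright round grip 20 mm in diameter, 50 to 103 mm above the ledge when open (it rises and sinks with the latch), 70 mm from the pivot, on a steel arm 14 mm wide that lies 40 to 50 mm up. Push the knob's side to turn the latch.
- latch_pivot (a point): Point on the ledge under the latch's pivot: x = -67, y = +147 mm of the dock. Post 72 mm high, 27 mm across, brass cam ring of 31 mm radius round it. The knob's direction from here, anticlockwise from the dock's x axis, is 2.612 rad plus the joint value: backwards and left when open, to the right (dock -y) when closed.
- spanner: Chrome adjustable spanner lying flat, about 215 mm long, 13 mm high. Bystander: leave alone. Origin near its middle.
- screwdriver: Blue-handled screwdriver lying flat, about 200 mm long. Bystander: leave alone. Origin near its middle.
- keyring: Steel key ring 50 mm across with three bleed keys, lying flat, 6 mm high. Bystander: leave alone. Origin: centre of the ring.

How it is judged:
On the way, in this order (a step that is already met when the one before it is completed fails the run):
1. the bleed key lies in the tray, let go (x of key in the frame of tray between -0.065 and 0.065 m and y of key in the frame of tray between -0.052 and 0.052 m and z of key in the frame of tray below 0.022 m and contact force between the fingers and key below 0.1 N), for 0.2 s.
2. the pack has been walked halfway in (x of pack in the frame of dock above -0.055 m), for 0.05 s.
3. the pack stands square and home against the stop (x of pack in the frame of dock above -0.006 m and y of pack in the frame of dock between -0.018 and 0.018 m and angle between the x axis of pack and the x axis of dock, either way round below 0.05 rad and angle between pack's own z axis and vertical below 0.05 rad), for 0.2 s.
4. the latch has dropped into its notch (value of joint latch above 2 rad), for 0.2 s.
At the end, for the whole second after the job is handed in: The bleed key lies released in the tray; the pack is at rest within 6 mm of the stop, within 18 mm of the dock's middle line and square to it within 0.05 rad; the latch is past 2.0 rad, down in its notch (all of step 1 and all of step 3 and value of joint latch above 2 rad and linear speed of each of pack, key below 0.01 m/s); the robot touches nothing.
It fails at once if the fuse cover is pressed (over 3 N) (contact force between any of the fingers, the arm and cover above 3 N).
It fails at once if the pack twists more than 0.35 rad off the dock's direction (angle between the x axis of pack and the x axis of dock, either way round above 0.35 rad).
It fails at once if the pack is tipped or lifted (angle between pack's own z axis and vertical above 0.15 rad).
It fails at once if the spanner, screwdriver or key ring is moved over 20 mm (distance of any of spanner, screwdriver, keyring from where it was at the start of the episode above 0.02 m).
It also fails if it takes over 72 s, if anything falls off the work surface, if the arm or the gripper's body presses on something with over 40 N, if the wrist force passes 120 N, or if a joint passes its speed limit or range.

## Working session

There is one attempt and no reset: what is moved stays moved. The work goes in short steps, Python scripts to look and compute and a tool call to move; the robot and the scene stay as the last step left them, time stands still between calls to the robot, and variables do not carry over. Pictures are saved under pics/ and viewed, and the job is handed in when it is done.

Besides the shell and the picture viewer there is one more tool, called after "Request:" as name(argument=value, ...), one argument or row to a line, values as JSON. step_arm: Moves the arm, as the interface text tells. Its arguments: {"type":"object","properties":{"commands":{"type":"array","items":{"type":"array","items":{"type":"number"}}},"newtons":{"type":"number"}},"required":["commands"]}

```bash
mkdir -p pics; ls
python3 - <<'E'
from cell import manip
import cv2,numpy as np
print(manip.observe())
for n in ["scene","side","wrist"]:
    c=manip.read_camera(n)
    cv2.imwrite(f"pics/{n}0.png",c["pixels"][:,:,::-1])
    print(n,c["mtx"].tolist(),c["R"].tolist(),c["t"].tolist())
    for t in ["dock","dock_stop","pack","pack_left","pack_right","key","tray","latch_knob","latch_pivot"]:
        r=manip.landmark_of(n,t)[:2]
        print(n,t,[(round(d["at"][0]*560,1),round(d["at"][1]*420,1),round(d["p"],2)) for d in r])
E
```

```text
pics
{'clock': 0.0, 'joint_pos': array([-1.03098432e-01,  8.79421658e-02,  1.37230401e+00,  2.08079546e-05,
        1.68362406e+00, -1.03067141e-01]), 'joint_vel': array([-0.00163177,  0.00031317,  0.00040573,  0.00014566,  0.00072233,
        0.0002872 ]), 'joint_torque': array([ 4.64244640e-04, -3.51862407e+01, -3.13276148e+01,  2.58579206e-05,
        1.07225846e-02,  9.27783418e-06]), 'ee_pos': array([5.49477695e-01, 5.70347412e-05, 2.30120924e-01]), 'ee_rot': array([-2.22021392, -2.2201496 ,  0.00222954]), 'contact_force': array([-0.10330453, -0.50144186, -0.00153215]), 'torque': array([-0.0194941 ,  0.048877  ,  0.04824469]), 'grip_width': 0.08536246072284874}
scene [[460.68183449830474, 0.0, 278.3566130474485], [0.0, 460.68183449830474, 213.9693085690559], [0.0, 0.0, 1.0]] [[-0.7780253120186994, 0.6281327525830114, 0.011218689348361495], [0.3670920579335621, 0.46903870587926827, -0.8032721291002216], [-0.5098235330585553, -0.6208477571189173, -0.5955065302917354]] [0.38152777089713846, -0.1301233975720165, 1.6351668942655655]
scene dock [(254.3, 257.4, 0.64)]
scene dock_stop [
[... 1026 characters left out ...]
wrist [[354.7116367965322, 0.0, 280.5775079094804], [0.0, 354.7116367965322, 205.46898253699607], [0.0, 0.0, 1.0]] [[0.9999989716219834, 0.0014175399038314567, -0.00021756745568299066], [0.0014165739740002392, -0.9526477166153646, 0.3040728882122007], [0.00022377031284789202, -0.30407288371072205, -0.9526487449835296]] [-0.5508418757196404, -0.03976867410781406, 0.38047269781928655]
wrist dock []
wrist dock_stop [(406.2, 135.4, 0.74)]
wrist pack [(231.0, 120.8, 0.67)]
wrist pack_left [(159.8, 37.7, 0.93)]
wrist pack_right [(170.1, 184.4, 0.75), (405.2, 136.3, 0.73)]
wrist key [(345.1, 105.6, 0.74)]
wrist tray [(198.2, 405.0, 0.73)]
wrist latch_knob []
wrist latch_pivot [(402.8, 136.9, 0.67)]
```

View pics/scene0.png

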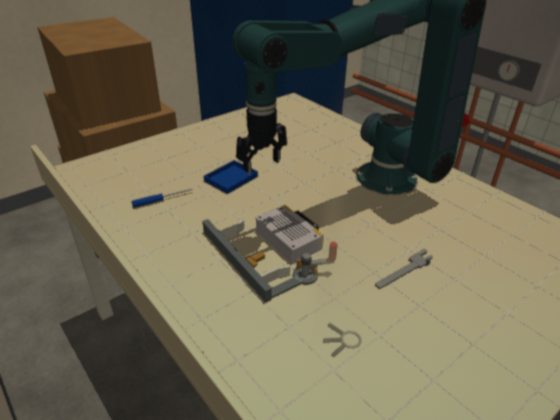

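View pics/side0.png

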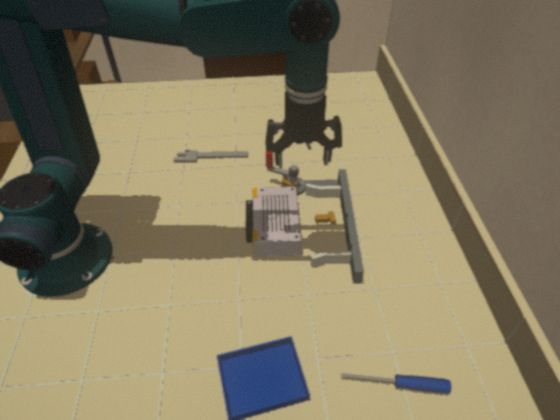

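View pics/wrist0.png

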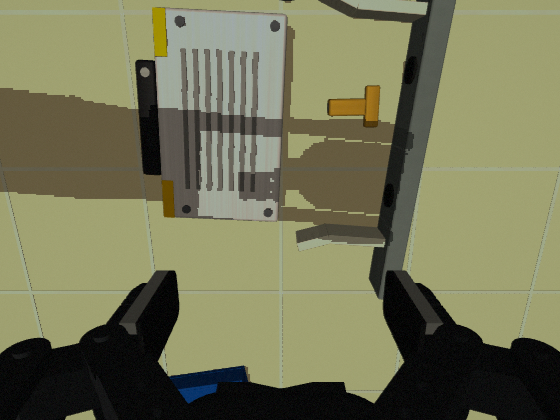

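```bash
cat > h.py <<'E'
import numpy as np,cv2
def ray(c,uv,z):
    K,R,t=map(np.array,(c["mtx"],c["R"],c["t"]))
    C=-R.T@t; d=R.T@np.linalg.inv(K)@np.array([uv[0],uv[1],1.])
    return C+d*(z-C[2])/d[2]
def proj(c,X):
    K,R,t=map(np.array,(c["mtx"],c["R"],c["t"]))
    p=K@(R@np.array(X)+t); return p[:2]/p[2]
def tri(obs):
    A=[];b=[]
    for c,uv in obs:
        K,R,t=map(np.array,(c["mtx"],c["R"],c["t"]))
        C=-R.T@t; d=R.T@np.linalg.inv(K)@np.array([uv[0],uv[1],1.]); d/=np.linalg.norm(d)
        P=np.eye(3)-np.outer(d,d); A.append(P); b.append(P@C)
    A=np.vstack(A);b=np.hstack(b); x,r,_,_=np.linalg.lstsq(A,b,rcond=None); return x,np.sqrt(r)
def shot(manip,n,f=None,crop=None,k=1):
    c=manip.read_camera(n)
    if f:
        im=c["pixels"][:,:,::-1]
        if crop: im=im[crop[1]:crop[3],crop[0]:crop[2]]
        if k!=1: im=cv2.resize(im,None,fx=k,fy=k,interpolation=cv2.INTER_CUBIC)
        cv2.imwrite("pics/"+f,im)
    np.save("/tmp/%s.npy"%n,c,allow_pickle=True)
    return c
def load(n): return np.load("/tmp/%s.npy"%n,allow_pickle=True).item()
E
python3 - <<'E'
from h import *
from cell import manip
for n,cr,k in [("scene",(180,180,380,320),4),("side",(200,140,400,290),4),("wrist",(120,0,470,310),2)]:
    c=shot(manip,n,n+"z.png",cr,k)
c=load("wrist")
for nm,uv,z in [("RL",(161,8),.055),("FL",(287,14),.055),("FR",(280,221),.055),("RR",(163,216),.055),("keyend",(328,106),.016),("keywing",(380,106),.012),("stop",(406,135.5),.045)]:
    print(nm,ray(c,uv,z))
cs=load("scene");cd=load("side")
print("stop",tri([(cs,(237,246.9)),(cd,(343.7,213.8)),(c,(406.2,135.4))]))
print("knob",tri([(cs,(335.5,242)),(cd,(267.6,153.5))]))
print("tray",ray(cs,(226.1,179.8),.004),ray(cd,(264.2,378.4),.004))
E
```

```text
RL [0.45466198 0.14287588 0.055     ]
FL [0.55583094 0.13870221 0.055     ]
FR [ 0.55035059 -0.03899612  0.055     ]
RR [ 0.43868329 -0.0340842   0.055     ]
keyend [0.59691221 0.06590084 0.016     ]
keywing [0.64861049 0.06583227 0.012     ]
stop [0.66580512 0.04096665 0.045     ]
stop (array([0.66355437, 0.03794545, 0.04970813]), array([0.00530888]))
knob (array([0.48853575, 0.22420754, 0.09971158]), array([0.00621369]))
tray [ 0.45898288 -0.32838144  0.004     ] [ 0.44504877 -0.33078685  0.004     ]
```

View pics/wristz.png

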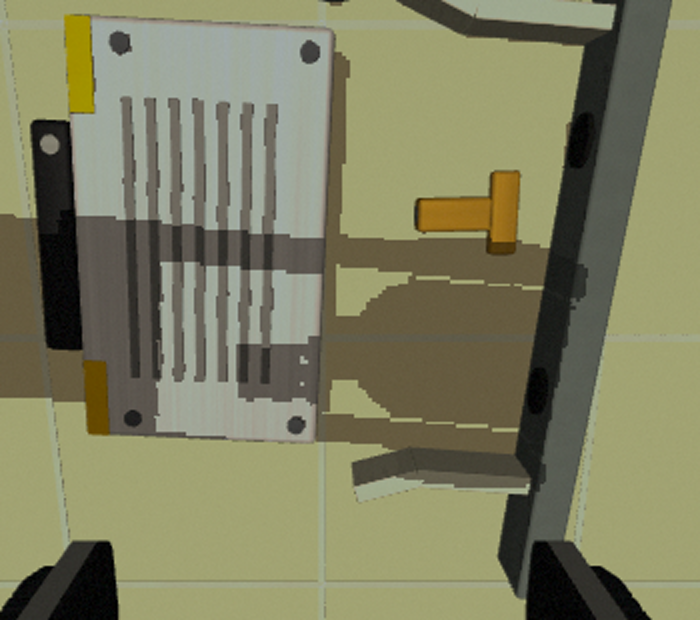

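View pics/scenez.png

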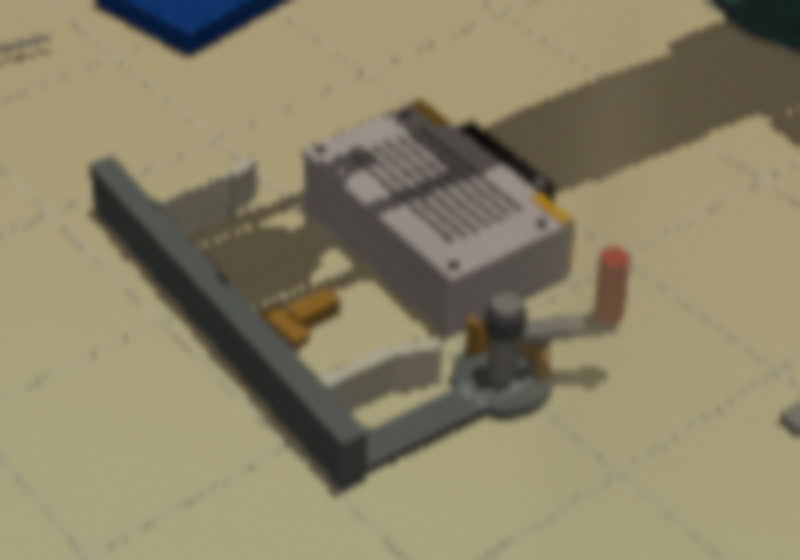

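View pics/sidez.png

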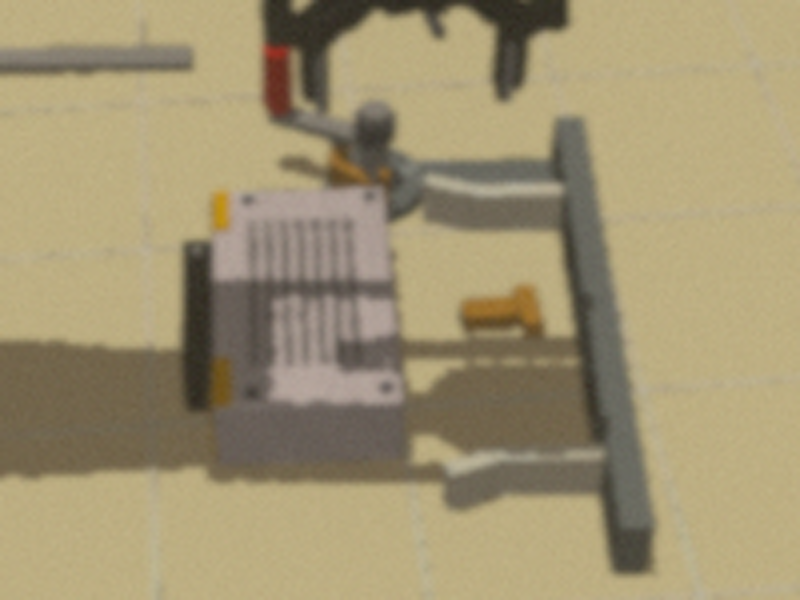

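Run:
```python
from h import *
c=load("wrist")
P=[ray(c,uv,.055)[:2] for uv in [(153,7.5),(286,14.5),(277.5,220.5),(164.5,216.5)]]
for p in P: print(p)
print("lens",np.linalg.norm(P[1]-P[0]),np.linalg.norm(P[2]-P[3]),np.linalg.norm(P[0]-P[3]),np.linalg.norm(P[1]-P[2]))
m=np.mean(P,0); dx=(P[1]-P[0]+P[2]-P[3]); dy=(P[0]-P[3]+P[1]-P[2])
print("pack c",m,"ang",np.arctan2(dx[1],dx[0]),np.arctan2(-dy[0],dy[1]))
a=ray(c,(431,0),.045)[:2];b=ray(c,(380,298.5),.045)[:2]
d=(a-b)/np.linalg.norm(a-b); ang=np.arctan2(-d[0],d[1]); x=np.array([d[1],-d[0]])
s=b+d*.170
print("stop",a,b,"dock ang",ang,"stop mid from end",s,"dock",s-x*.055)
s2=np.array([.6648,.0405])
print("dock from lm",s2-x*.055)
o=s-x*.055; 
print("pack in dock",(m-o)@x,(m-o)@d, "pivot",o-x*.067+d*.147)
# nylon guides: white tops inner edges
for uv in [(384,245),(384,240),(427,7),(421,20)]: print(uv,[(ray(c,uv,z)[:2]-o)@d for z in (.035,0)])
# key
for nm,uv,z in [("end",(327.5,107),.016),("b1",(328,99.5),.016),("b2",(328,115),.016),("wt",(372,85.5),.012),("wb",(372,122),.012),("wtr",(380,86),.012),("wbr",(377.5,121),.012),("we",(379,106),.012)]: print(nm,ray(c,uv,z))
```

```text
[0.44827854 0.14322473]
[0.5550268  0.13833996]
[ 0.54795457 -0.03848968]
[ 0.44006535 -0.03458805]
lens 0.10685996901550437 0.10795974703809309 0.17800237024686752 0.17697101075748448
pack c [0.49783132 0.05212174] ang -0.040913132977521686 -0.04307429489315354
stop [0.67437942 0.15105967] [ 0.65680035 -0.13028874] dock ang -0.06240038956072811 stop mid from end [0.66740153 0.0393804 ] dock [0.61250857 0.04281019]
dock from lm [0.60990704 0.04392979]
pack in dock -0.1150347327557533 0.0021421653144787474 pivot [0.55480588 0.1937022 ]
(384, 245) [np.float64(-0.11251101264076431), np.float64(-0.12739818670184214)]
(384, 240) [np.float64(-0.10691327850692593), np.float64(-0.12122322688077687)]
(427, 7) [np.float64(0.10887911248289264), np.float64(0.1168211875544664)]
(421, 20) [np.float64(0.09868439016850043), np.float64(0.10557520852560479)]
end [0.59646456 0.06496149 0.016     ]
b1 [0.5966571  0.07196454 0.016     ]
b2 [0.59726999 0.05739667 0.016     ]
wt [0.63921097 0.084937   0.012     ]
wb [0.64196313 0.05044549 0.012     ]
wtr [0.64699384 0.08448929 0.012     ]
wbr [0.64736692 0.05142639 0.012     ]
we [0.64762622 0.06583086 0.012     ]
```

Request:
step_arm(
  commands=[
    [-0.2,0.065,0.045,0.06,0,0,90],
    [-0.2,0.065,0.045,0.06,0,0,90],
    [-0.2,0.065,0.045,0.06,0,0,90],
    [-0.2,0.065,0.045,0.06,0,0,90],
    [-0.2,0.065,0.045,0.06,0,0,90],
    [-0.2,0.065,0.045,0.06,0,0,90],
    [-0.2,0.065,0.045,0.06,0,0,90],
    [-0.2,0.065,0.045,0.06,0,0,90],
    [-0.2,0.065,0.045,0.06,0,0,90],
    [-0.2,0.065,0.045,0.06,0,0,90],
    [-0.2,0.065,0.045,0.06,0,0,90],
    [-0.2,0.065,0.045,0.06,0,0,90],
  ],
)

```text
clock: 2.85
ee_pos: [0.595, 0.065, 0.1713]
ee_rot: [-3.142, -0.0, -0.0]
contact_force: [-0.2, 0.3, 0.1]
grip_width: 0.0512
```

Run:
```python
from h import *
from cell import manip
o=manip.observe();print(o["clock"],o["ee_pos"],o["ee_rot"],o["grip_width"],o["joint_pos"].round(2))
c=shot(manip,"wrist","w1.png",None,1.4)
for t in ["key","dock_stop","pack_left","pack_right","latch_knob"]:
    print(t,[(np.array(d["at"])*[560,420],round(d["p"],2)) for d in manip.landmark_of("wrist",t)[:2]])
```

```text
2.85 [0.59503188 0.0649843  0.17129563] [-3.14158945e+00 -3.34017697e-04 -6.93215412e-05] 0.0512039009793992 [0.01 0.21 1.35 0.   1.58 1.58]
key [(array([282.912, 160.188]), 0.95)]
dock_stop [(array([318.304, 102.396]), 0.71)]
pack_left [(array([216.776, 340.704]), 0.79), (array([149.576, 224.616]), 0.32)]
pack_right [(array([365.176, 344.988]), 0.79)]
latch_knob [(array([ 60.312, 354.312]), 0.96)]
```

View pics/w1.png

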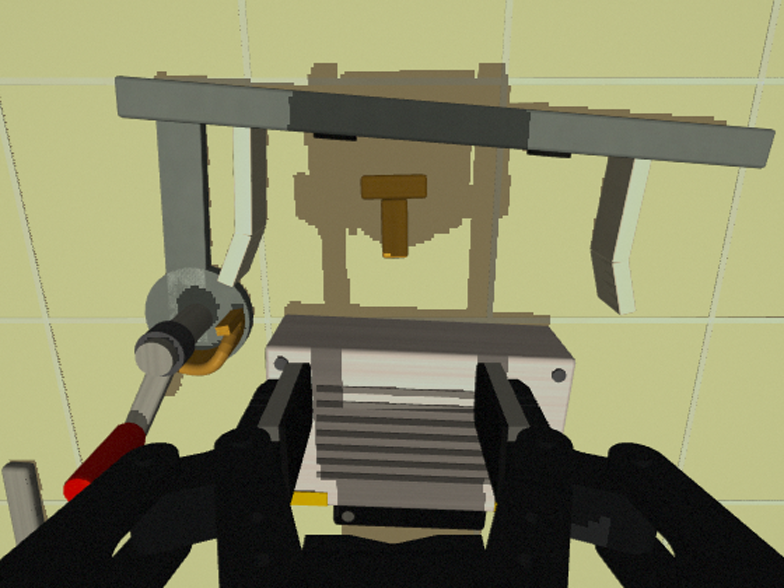

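Run:
```python
from h import *
c=load("wrist"); g=lambda u,v,z: ray(c,(u/1.4,v/1.4),z)
for nm,u,v,z in [("bend",395,256,.016),("bl",381,255,.016),("br",408,255,.016),("wc_near",393.5,198,.012),("wfar",394,176,.012),("wl",361,187,.012),("wr",427,186,.012)]: print(nm,g(u,v,z)[:2].round(4))
a=g(118,116,.045)[:2];b=g(764,166,.045)[:2]
d=(a-b)/np.linalg.norm(a-b);x=np.array([d[1],-d[0]]);s=(a+b)/2;o=s-.055*x
print("stop",np.linalg.norm(a-b),s,"ang",np.arctan2(-d[0],d[1]),"dock",o,"lm",ray(c,(318.3,102.4),.045))
f=[g(266,360,.055)[:2],g(575,360,.055)[:2]]
print(f, [((p-o)@x,(p-o)@d) for p in f], np.linalg.norm(f[0]-f[1]))
print("knob",g(78,489,.103)[:2], "kn lm",ray(c,(60.3,354.3),.103))
k=g(78,489,.103)[:2]; pv=o-.067*x+.147*d; r=k-pv; print(np.linalg.norm(r),np.arctan2(r@d,r@x)-2.612,pv)
cs=load("side")
# tray from side view corners at z=.025
for uv in [(218,353),(293,339),(308,397),(232,416)]: print(ray(cs,uv,.025)[:2])
```

```text
bend [0.5989 0.0643]
bl [0.5995 0.0729]
br [0.5996 0.0562]
wc_near [0.634  0.0653]
wfar [0.647 0.065]
wl [0.6405 0.0848]
wr [0.6412 0.0452]
stop 0.3379130556563391 [0.66758901 0.03814055] ang -0.07230804015215554 dock [0.61273273 0.04211403] lm [0.66659634 0.03822317 0.045     ]
[array([0.54705977, 0.13844876]), array([ 0.54730856, -0.03922049])] [(np.float64(-0.07246105870043251), np.float64(0.09133845670624997)), (np.float64(-0.0593772007758093), np.float64(-0.08584855536418452))] 0.17766942501353467
knob [0.49748813 0.22697045] kn lm [0.49312759 0.22449464 0.103     ]
0.06783255040022629 0.08706606468062716 [0.55652783 0.19357032]
[ 0.36022305 -0.28211828]
[ 0.50634277 -0.26679405]
[ 0.52080256 -0.38076512]
[ 0.38541066 -0.40052922]
```

Request:
step_arm(
  commands=[
    [-0.2,0.02,0,0.05,0,0,0],
    [-0.2,0.02,0,0.1,0,0,0],
    [-0.2,0.02,0,0.14,0,0,0],
    [-0.2,0.02,0,0.167,0,0,0],
    [-0.2,0.02,0,0.167,0,0,0],
    [1,0.02,0,0.167,0,0,0],
    [1,0.02,0,0.167,0,0,0],
    [1,0.02,0,0.167,0,0,0],
    [1,0.02,0,0.167,0,0,0],
    [1,0.02,0,0.167,0,0,0],
    [1,0.02,0,0.167,0,0,0],
  ],
  newtons=40,
)

```text
clock: 4.25
ee_pos: [0.6161, 0.065, 0.0062]
ee_rot: [-3.142, -0.0, -0.005]
contact_force: [0.6, 0.4, 6.1]
grip_width: 0.0146
```

Request:
step_arm(
  commands=[
    [1,0,0,-0.05,0,0,0],
    [1,0,0,-0.1,0,0,0],
    [1,0,0,-0.14,0,0,0],
    [1,-0.02,0.05,-0.15,0,0,0],
    [1,-0.04,0.095,-0.15,0,0,0],
    [1,-0.06,0.14,-0.15,0,0,0],
    [1,-0.08,0.185,-0.15,0,0,0],
    [1,-0.1,0.23,-0.15,0,0,0],
    [1,-0.12,0.275,-0.15,0,0,0],
    [1,-0.14,0.32,-0.15,0,0,0],
    [1,-0.16,0.36,-0.15,0,0,0],
    [1,-0.17,0.396,-0.15,0,0,0],
  ],
)

```text
clock: 5.45
ee_pos: [0.4429, -0.3327, 0.1539]
ee_rot: [-3.141, 0.003, 0.002]
contact_force: [1.0, 0.0, -0.9]
grip_width: 0.0149
```

Run:
```python
from h import *
from cell import manip
o=manip.observe();print(o["clock"],o["ee_pos"],o["ee_rot"],o["grip_width"],o["joint_pos"].round(2))
c=shot(manip,"wrist","w2.png",None,1.4)
```

```text
5.45 [ 0.44288783 -0.33265148  0.15389193] [-3.14104869e+00  2.60676183e-03  1.78646049e-03] 0.014855162778898109 [-0.75  0.12  1.48 -0.    1.53  0.83]
```

View pics/w2.png

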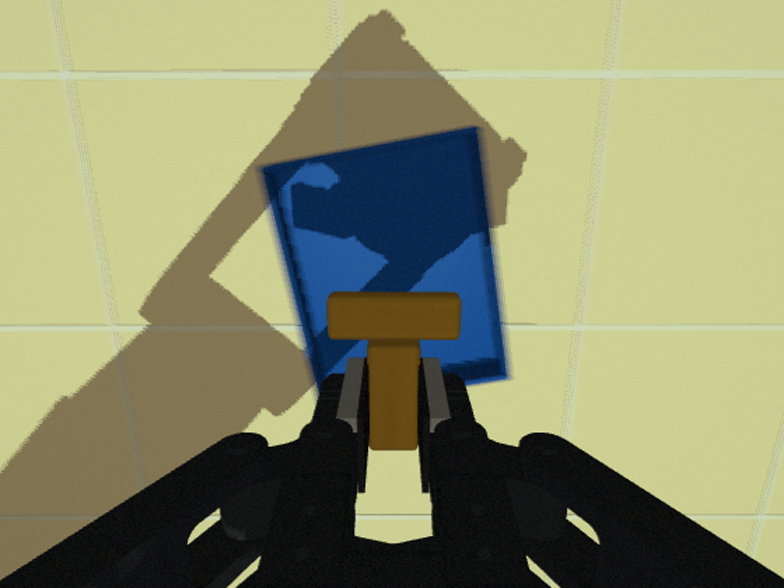

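Run:
```python
from h import *
c=load("wrist"); P=[ray(c,(u/1.4,v/1.4),.025)[:2] for u,v in [(263,167),(480,127),(510,379)]]
print(P,np.linalg.norm(P[0]-P[1]),np.linalg.norm(P[1]-P[2]),"c",(P[0]+P[2])/2)
```

```text
[array([ 0.50209966, -0.26274293]), array([ 0.5223712 , -0.37741051]), array([ 0.37589572, -0.40354218])] 0.11644565274936722 0.14878821264746395 c [ 0.43899769 -0.33314255]
```

Request:
step_arm(
  commands=[
    [1,-0.003,0,0.05,0,0,0],
    [1,-0.003,0,0.1,0,0,0],
    [1,-0.003,0,0.13,0,0,0],
    [1,-0.003,0,0.142,0,0,0],
    [1,-0.003,0,0.142,0,0,0],
    [0.3,-0.003,0,0.142,0,0,0],
    [0.3,-0.003,0,0.142,0,0,0],
    [0.3,-0.003,0,0.142,0,0,0],
    [0.3,-0.003,0,0.1,0,0,0],
    [0.3,-0.003,0,0.05,0,0,0],
    [0.3,-0.003,0,0,0,0,0],
    [0.3,-0.003,0,0,0,0,0],
  ],
)

```text
clock: 6.7
ee_pos: [0.4458, -0.3344, 0.1646]
ee_rot: [3.129, 0.0, 0.022]
contact_force: [0.5, -0.6, -0.1]
grip_width: 0.0298
```

Run:
```python
from h import *
from cell import manip
o=manip.observe();print(o["clock"],o["ee_pos"],o["ee_rot"],o["grip_width"],o["joint_pos"].round(2))
c=shot(manip,"wrist","w3.png",None,1.2)
```

```text
6.7 [ 0.44582827 -0.33436119  0.16461316] [3.12885110e+00 2.23943203e-04 2.16394345e-02] 0.029755271360544854 [-0.75  0.11  1.48  0.    1.53  0.83]
```

View pics/w3.png

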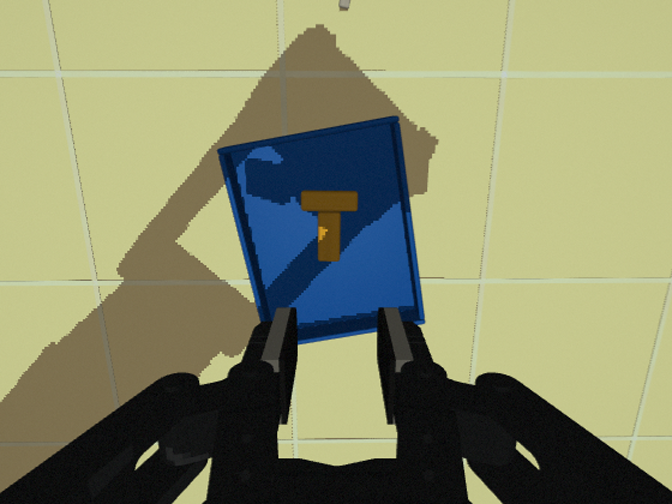

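Request:
step_arm(
  commands=[
    [1,-0.01,-0.045,0,0,0,3.7],
    [1,-0.02,-0.09,0,0,0,3.7],
    [1,-0.03,-0.135,0,0,0,3.7],
    [1,-0.04,-0.18,0,0,0,3.7],
    [1,-0.05,-0.225,0,0,0,3.7],
    [1,-0.054,-0.27,0,0,0,3.7],
    [1,-0.054,-0.315,0,0,0,3.7],
    [1,-0.054,-0.36,0,0,0,3.7],
    [1,-0.054,-0.405,0,0,0,3.7],
    [1,-0.054,-0.44,0,0,0,3.7],
    [1,-0.054,-0.462,0,0,0,3.7],
    [1,-0.054,-0.462,0,0,0,3.7],
  ],
)

```text
clock: 7.95
ee_pos: [0.3868, 0.1331, 0.1529]
ee_rot: [-3.14, 0.094, 0.004]
contact_force: [-0.2, -1.0, -1.4]
grip_width: 0.0001
```

```bash
cat > st.py <<'E'
from h import *
from cell import manip
from scipy.spatial.transform import Rotation as Ro
O=np.array([.6125,.0425]);Y=-.065
XA=np.array([np.cos(Y),np.sin(Y)]);DA=np.array([-np.sin(Y),np.cos(Y)])
def dk(p): p=np.array(p)[:2]-O; return np.array([p@XA,p@DA]).round(4)
def wd(x,y): return O+x*XA+y*DA
def state():
    o=manip.observe();R=Ro.from_rotvec(o["ee_rot"]).as_matrix()
    print("t",round(o["clock"],2),"ee",o["ee_pos"].round(4),"dock",dk(o["ee_pos"]),"yaw",np.arctan2(R[1,0],R[0,0]).round(4),"tilt",R[:,2].round(3),"F",o["contact_force"].round(1))
    return o
E
python3 - <<'E'
from st import *
state()
c=shot(manip,"wrist","w4.png",None,1.4)
E
```

```text
t 7.95 ee [0.3868 0.1331 0.1529] dock [-0.2311  0.0757] yaw -0.0598 tilt [-0.003  0.    -1.   ] F [-0.2 -1.  -1.4]
```

View pics/w4.png

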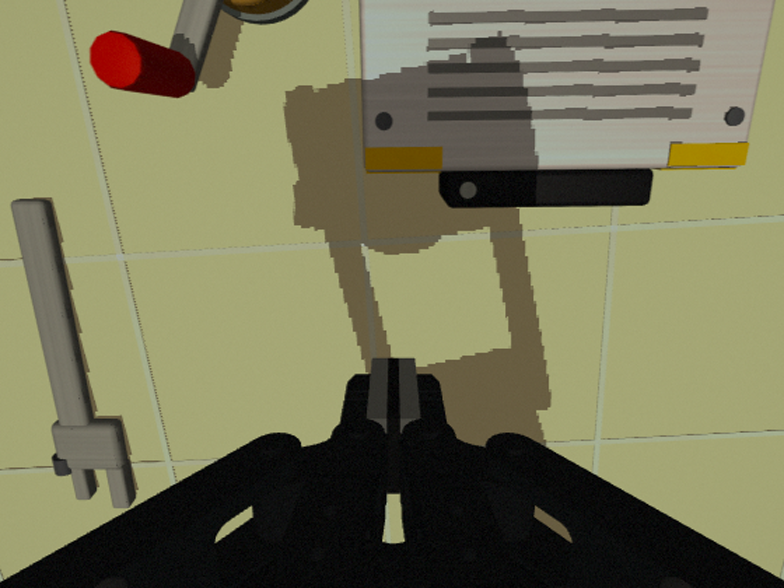

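Run:
```python
from st import *
c=load("wrist");g=lambda u,v,z: dk(ray(c,(u/1.4,v/1.4),z))
L=g(365,172,.055);R=g(747,166,.055);print("rear corners",L,R,"rel yaw",np.arctan2(-(L-R)[0],(L-R)[1]), "w",np.linalg.norm(L-R))
print("cover",g(440,206,.052),g(652,206,.052),"knob",g(106,60,.103),"span",g(32,200,.01),g(80,420,.01))
print("tipfront px of finger", g(393,358,.153-.0))
```

```text
rear corners [-0.1722  0.09  ] [-0.1683 -0.0904] rel yaw 0.02161525829197338 w 0.18044215139484457
cover [-0.1885  0.0536] [-0.1878 -0.0503] knob [-0.1299  0.179 ] span [-0.1928  0.283 ] [-0.3374  0.2825]
tipfront px of finger [-0.2215  0.0765]
```

Request:
step_arm(
  commands=[
    [1,0,0,0.05,0,0,0],
    [1,0,0,0.1,0,0,0],
    [1,0.01,0,0.128,0,0,0],
    [1,0.03,0,0.128,0,0,0],
    [1,0.042,0,0.128,0,0,0],
    [1,0.05,0,0.128,0,0,0],
    [1,0.058,0,0.128,0,0,0],
    [1,0.064,0,0.128,0,0,0],
    [1,0.07,0,0.128,0,0,0],
    [1,0.07,0,0.128,0,0,0],
  ],
)

```text
clock: 9.0
ee_pos: [0.4589, 0.1264, 0.0267]
ee_rot: [3.14, -0.101, 0.003]
contact_force: [-0.8, 0.8, -1.3]
grip_width: -0.0004
```

Run:
```python
from st import *
state()
c=shot(manip,"wrist","w5.png",None,1.4)
```

```text
t 9.0 ee [0.4589 0.1264 0.0267] dock [-0.1587  0.0737] yaw -0.0644 tilt [ 0.002 -0.    -1.   ] F [-0.8  0.8 -1.3]
```

View pics/w5.png

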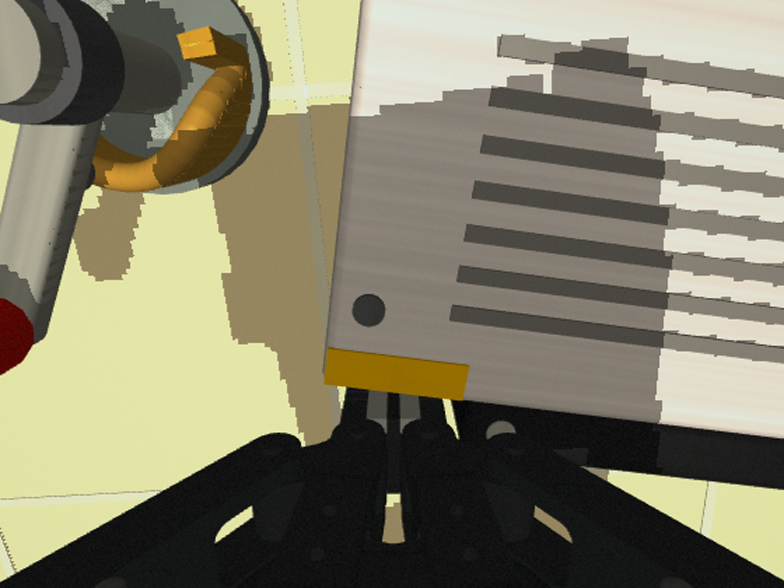

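Run:
```python
from st import *
c=load("wrist");g=lambda u,v,z: dk(ray(c,(u/1.4,v/1.4),z))
L=g(324,385,.055);R=g(464,401,.055);L2=g(362,0,.055)
print(L,R,L2,"yaw",np.arctan2(-(L-R)[0],(L-R)[1]),np.arctan2((L2-L)[1],(L2-L)[0]))
```

```text
[-0.1434  0.0923] [-0.148   0.0558] [-0.055  0.081] yaw -0.12536645745200156 -0.12713856425377656
```

Request:
step_arm(
  commands=[
    [1,-0.045,0,0,0,0,0],
    [1,-0.062,0.02,0,0,0,0],
    [1,-0.062,0.07,0,0,0,0],
    [1,-0.062,0.12,0,0,0,0],
    [1,-0.055,0.145,0,0,0,0],
    [1,-0.03,0.145,0,0,0,0],
    [1,-0.015,0.145,0,0,0,0],
    [1,-0.007,0.145,0,0,0,0],
    [1,0.001,0.145,0,0,0,0],
    [1,0.009,0.145,0,0,0,0],
    [1,0.017,0.145,0,0,0,0],
    [1,0.022,0.145,0,0,0,0],
  ],
)

```text
clock: 10.25
ee_pos: [0.4696, -0.0206, 0.0265]
ee_rot: [3.137, -0.1, -0.003]
contact_force: [-5.7, -1.9, 2.9]
grip_width: -0.0
```

Run:
```python
from st import *
state()
c=shot(manip,"wrist","w6.png",None,1.4)
```

```text
t 10.25 ee [ 0.4696 -0.0206  0.0265] dock [-0.1385 -0.0722] yaw -0.0638 tilt [-0.002 -0.003 -1.   ] F [-5.7 -1.9  2.9]
```

View pics/w6.png

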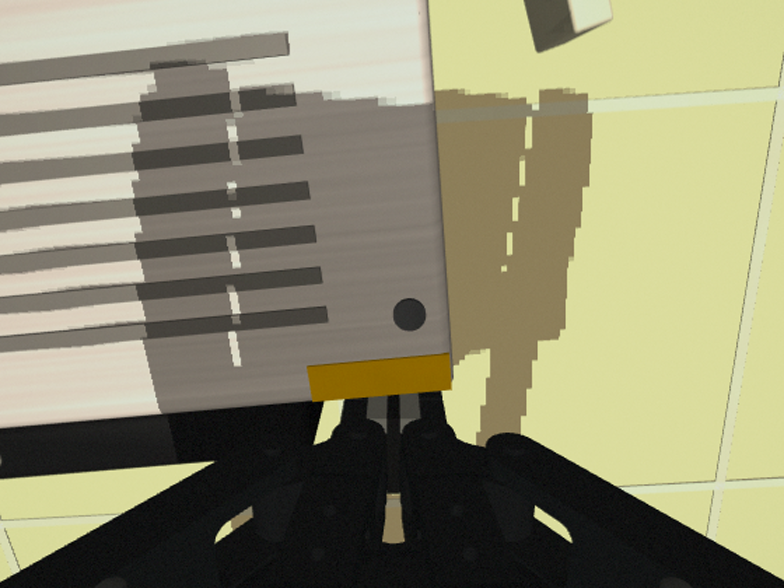

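```bash
cat >> st.py <<'E'
def meas(L,R,S):
    "L,R: rear top edge points left->right (1.4x px), S: far point on the side edge"
    c=load("wrist");g=lambda u,v,z: dk(ray(c,(u/1.4,v/1.4),z))
    L,R,S=g(*L,.055),g(*R,.055),g(*S,.055)
    a=np.arctan2(-(L-R)[0],(L-R)[1]); print("L",L,"R",R,"yaw rear",a.round(3))
    return L,R,S,a
E
python3 - <<'E'
from st import *
L,R,S,a=meas((312,402),(452,389),(429,0)); print(np.arctan2((S-R)[1],(S-R)[0]))
x=R+.18*np.array([-np.sin(a),np.cos(a)]); print("other corner",x, "centre",(R+x)/2+.055*np.array([np.cos(a),np.sin(a)]))
E
```

```text
L [-0.1278 -0.0503] R [-0.124  -0.0867] yaw rear 0.104
0.09167060042035925
other corner [-0.14268964  0.09232709] centre [-0.0786421   0.00852427]
```

Request:
step_arm(
  commands=[
    [1,-0.045,0,0,0,0,0],
    [1,-0.052,-0.02,0,0,0,0],
    [1,-0.052,-0.07,0,0,0,0],
    [1,-0.052,-0.12,0,0,0,0],
    [1,-0.045,-0.147,0,0,0,0],
    [1,-0.025,-0.147,0,0,0,0],
    [1,-0.012,-0.147,0,0,0,0],
    [1,-0.004,-0.147,0,0,0,0],
    [1,0.004,-0.147,0,0,0,0],
    [1,0.012,-0.147,0,0,0,0],
    [1,0.02,-0.147,0,0,0,0],
    [1,0.02,-0.147,0,0,0,0],
  ],
)

```text
clock: 11.5
ee_pos: [0.5002, 0.1255, 0.0262]
ee_rot: [-3.139, 0.103, 0.0]
contact_force: [-1.1, 0.8, 0.1]
grip_width: 0.0001
```

Run:
```python
from st import *
state()
c=shot(manip,"wrist","w7.png",None,1.4)
```

```text
t 11.5 ee [0.5002 0.1255 0.0262] dock [-0.1174  0.0755] yaw -0.0659 tilt [-0.     0.001 -1.   ] F [-1.1  0.8  0.1]
```

View pics/w7.png

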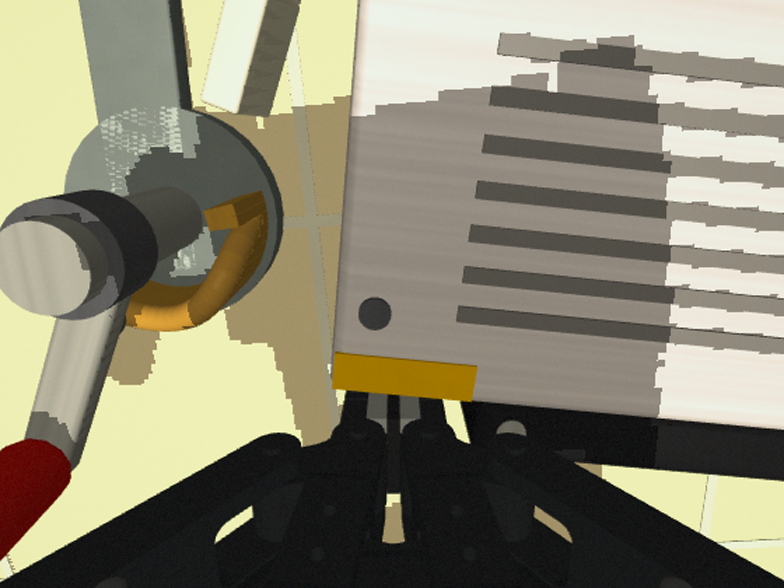

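Run:
```python
from st import *
L,R,S,a=meas((333,389),(473,402),(358,0)); print(np.arctan2((S-L)[1],(S-L)[0]))
x=L-.18*np.array([-np.sin(a),np.cos(a)]); print("other corner",x, "centre",(L+x)/2+.055*np.array([np.cos(a),np.sin(a)]))
```

```text
L [-0.1029  0.0917] R [-0.1067  0.0553] yaw rear -0.104
-0.0928857030312567
other corner [-0.12158964 -0.08732709] centre [-0.0575421  -0.00352427]
```

Request:
step_arm(
  commands=[
    [1,-0.045,0,0,0,0,0],
    [1,-0.055,0.02,0,0,0,0],
    [1,-0.055,0.07,0,0,0,0],
    [1,-0.055,0.12,0,0,0,0],
    [1,-0.048,0.147,0,0,0,0],
    [1,-0.025,0.147,0,0,0,0],
    [1,-0.012,0.147,0,0,0,0],
    [1,-0.004,0.147,0,0,0,0],
    [1,0.004,0.147,0,0,0,0],
    [1,0.012,0.147,0,0,0,0],
    [1,0.02,0.147,0,0,0,0],
    [1,0.02,0.147,0,0,0,0],
  ],
)

```text
clock: 12.75
ee_pos: [0.5102, -0.0222, 0.0258]
ee_rot: [3.139, -0.1, -0.002]
contact_force: [-1.4, -1.8, 0.1]
grip_width: 0.0002
```

Run:
```python
from st import *
state()
c=shot(manip,"wrist","w8.png",None,1.4)
```

```text
t 12.75 ee [ 0.5102 -0.0222  0.0258] dock [-0.0979 -0.0713] yaw -0.0635 tilt [-0.001 -0.001 -1.   ] F [-1.4 -1.8  0.1]
```

View pics/w8.png

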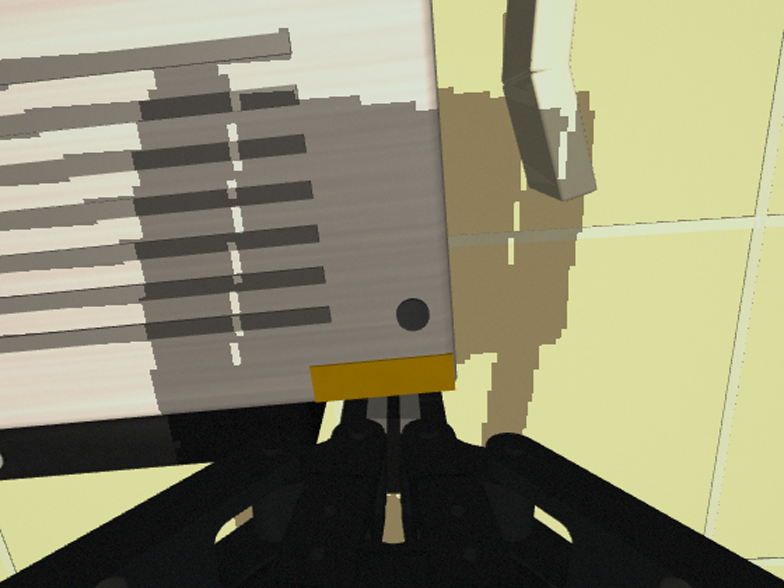

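Request:
step_arm(
  commands=[
    [1,-0.045,0,0,0,0,0],
    [1,-0.052,-0.02,0,0,0,0],
    [1,-0.052,-0.07,0,0,0,0],
    [1,-0.052,-0.12,0,0,0,0],
    [1,-0.045,-0.147,0,0,0,0],
    [1,-0.025,-0.147,0,0,0,0],
    [1,-0.014,-0.147,0,0,0,0],
    [1,-0.006,-0.147,0,0,0,0],
    [1,0.002,-0.147,0,0,0,0],
    [1,0.01,-0.147,0,0,0,0],
    [1,0.014,-0.147,0,0,0,0],
    [1,0.014,-0.147,0,0,0,0],
  ],
)

```text
clock: 14.0
ee_pos: [0.533, 0.124, 0.0258]
ee_rot: [-3.138, 0.103, 0.004]
contact_force: [-2.6, 3.5, 0.1]
grip_width: -0.0001
```

Run:
```python
from st import *
state()
c=shot(manip,"wrist","w9.png",None,1.4)
```

```text
t 14.0 ee [0.533  0.124  0.0258] dock [-0.0847  0.0761] yaw -0.0656 tilt [-0.003  0.002 -1.   ] F [-2.6  3.5  0.1]
```

View pics/w9.png

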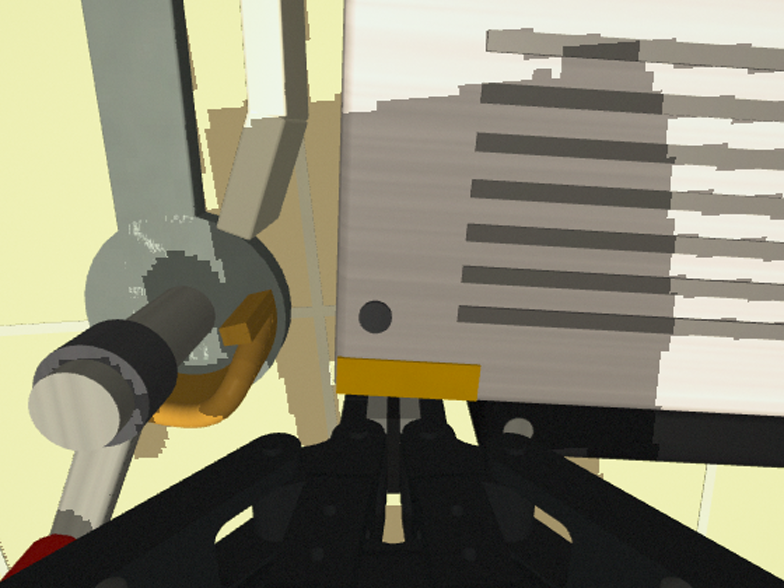

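Run:
```python
from st import *
L,R,S,a=meas((337,393),(478,401),(343,0)); print(np.arctan2((S-L)[1],(S-L)[0]))
x=L-.18*np.array([-np.sin(a),np.cos(a)]); print("other corner",x, "centre",(L+x)/2+.055*np.array([np.cos(a),np.sin(a)]))
```

```text
L [-0.071   0.0913] R [-0.0733  0.0547] yaw rear -0.063
-0.047847639538735165
other corner [-0.08228921 -0.08834563] centre [-0.02175288 -0.0019723 ]
```

Request:
step_arm(
  commands=[
    [1,-0.04,0,0,0,0,0],
    [1,-0.048,0.02,0,0,0,0],
    [1,-0.048,0.07,0,0,0,0],
    [1,-0.048,0.12,0,0,0,0],
    [1,-0.04,0.148,0,0,0,0],
    [1,-0.02,0.148,0,0,0,0],
    [1,-0.01,0.148,0,0,0,0],
    [1,-0.002,0.148,0,0,0,0],
    [1,0.006,0.148,0,0,0,0],
    [1,0.012,0.148,0,0,0,0],
    [1,0.012,0.148,0,0,0,0],
  ],
)

```text
clock: 15.15
ee_pos: [0.5355, -0.0252, 0.0258]
ee_rot: [3.138, -0.1, -0.004]
contact_force: [-2.4, -1.5, -0.1]
grip_width: -0.0002
```

Run:
```python
from st import *
state()
c=shot(manip,"wrist","w10.png",None,1.4)
```

```text
t 15.15 ee [ 0.5355 -0.0252  0.0258] dock [-0.0724 -0.0725] yaw -0.0636 tilt [-0.003 -0.002 -1.   ] F [-2.4 -1.5 -0.1]
```

View pics/w10.png

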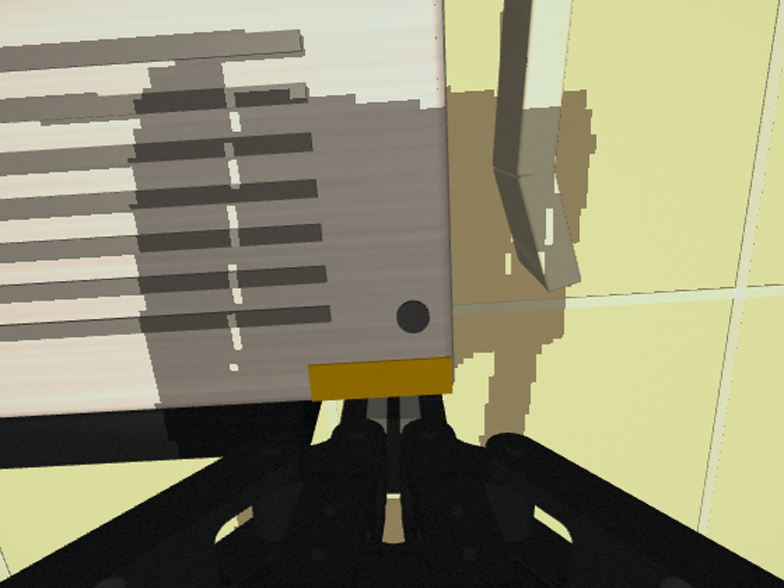

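Request:
step_arm(
  commands=[
    [1,-0.04,0,0,0,0,0],
    [1,-0.048,-0.02,0,0,0,0],
    [1,-0.048,-0.07,0,0,0,0],
    [1,-0.048,-0.12,0,0,0,0],
    [1,-0.04,-0.148,0,0,0,0],
    [1,-0.02,-0.148,0,0,0,0],
    [1,-0.01,-0.148,0,0,0,0],
    [1,-0.003,-0.148,0,0,0,0],
    [1,0.002,-0.148,0,0,0,0],
    [1,0.005,-0.148,0,0,0,0],
    [1,0.005,-0.148,0,0,0,0],
  ],
)

```text
clock: 16.3
ee_pos: [0.5493, 0.1231, 0.0258]
ee_rot: [-3.138, 0.103, 0.006]
contact_force: [-2.9, 3.2, 0.3]
grip_width: -0.0003
```

Run:
```python
from st import *
state()
c=shot(manip,"wrist","w11.png",None,1.4)
```

```text
t 16.3 ee [0.5493 0.1231 0.0258] dock [-0.0683  0.0763] yaw -0.0655 tilt [-0.004  0.002 -1.   ] F [-2.9  3.2  0.3]
```

View pics/w11.png

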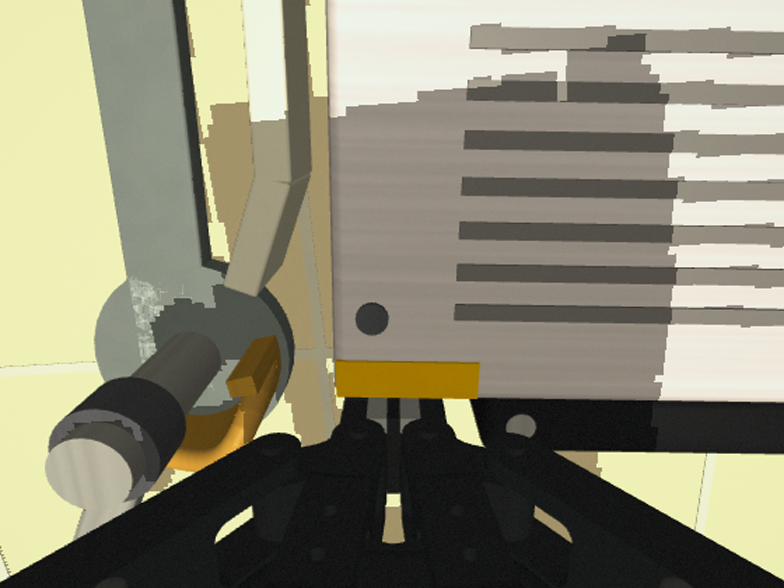

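Request:
step_arm(
  commands=[
    [1,-0.04,0,0,0,0,0],
    [1,-0.045,0.02,0,0,0,0],
    [1,-0.045,0.07,0,0,0,0],
    [1,-0.045,0.12,0,0,0,0],
    [1,-0.035,0.149,0,0,0,0],
    [1,-0.015,0.149,0,0,0,0],
    [1,-0.007,0.149,0,0,0,0],
    [1,-0.002,0.149,0,0,0,0],
    [1,0.001,0.149,0,0,0,0],
    [1,0.003,0.149,0,0,0,0],
    [1,0.003,0.149,0,0,0,0],
  ],
)

```text
clock: 17.45
ee_pos: [0.5395, -0.0268, 0.0258]
ee_rot: [3.137, -0.099, -0.017]
contact_force: [-11.6, -3.2, 7.6]
grip_width: -0.0
```

Run:
```python
from st import *
state()
c=shot(manip,"wrist","w12.png",None,1.4)
```

```text
t 17.45 ee [ 0.5395 -0.0268  0.0258] dock [-0.0683 -0.0739] yaw -0.0632 tilt [-0.011 -0.002 -1.   ] F [-11.6  -3.2   7.6]
```

View pics/w12.png

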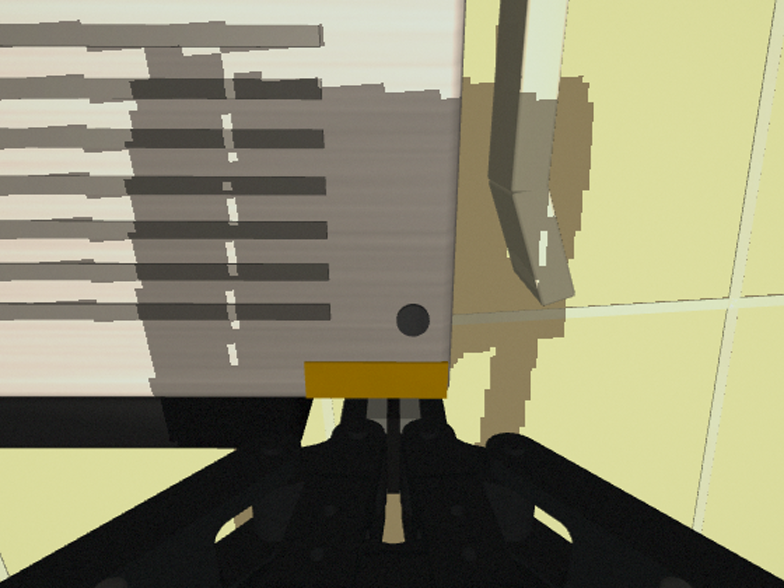

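Request:
step_arm(
  commands=[
    [1,-0.035,0,0,0,0,0],
    [1,-0.045,-0.02,0,0,0,0],
    [1,-0.045,-0.07,0,0,0,0],
    [1,-0.045,-0.12,0,0,0,0],
    [1,-0.035,-0.149,0,0,0,0],
    [1,-0.015,-0.149,0,0,0,0],
    [1,-0.007,-0.149,0,0,0,0],
    [1,-0.003,-0.149,0,0,0,0],
    [1,0,-0.149,0,0,0,0],
    [1,0.002,-0.149,0,0,0,0],
    [1,0.002,-0.149,0,0,0,0],
  ],
)

```text
clock: 18.6
ee_pos: [0.5511, 0.1231, 0.0259]
ee_rot: [-3.138, 0.102, 0.017]
contact_force: [-10.4, 3.8, 7.6]
grip_width: -0.0002
```

Run:
```python
from st import *
state()
c=shot(manip,"wrist","w13.png",None,1.4)
```

```text
t 18.6 ee [0.5511 0.1231 0.0259] dock [-0.0665  0.0765] yaw -0.0652 tilt [-0.011  0.003 -1.   ] F [-10.4   3.8   7.6]
```

View pics/w13.png

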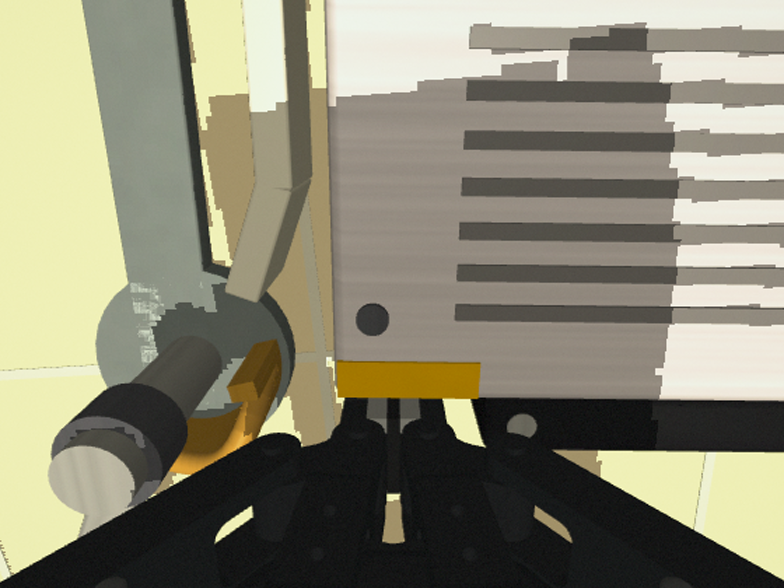

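Request:
step_arm(
  commands=[
    [1,-0.03,0,0,0,0,0],
    [1,-0.05,0,-0.04,0,0,0],
    [1,-0.06,0,-0.09,0,0,0],
    [1,-0.066,0,-0.125,0,0,0],
    [1,-0.066,-0.045,-0.125,0,0,0],
    [1,-0.066,-0.09,-0.125,0,0,0],
    [1,-0.066,-0.139,-0.125,0,0,0],
    [1,-0.066,-0.139,-0.125,0,0,0],
    [1,-0.066,-0.139,-0.125,0,0,0],
  ],
)

```text
clock: 19.55
ee_pos: [0.4983, 0.265, 0.1507]
ee_rot: [3.139, -0.099, -0.002]
contact_force: [0.3, 0.2, 0.2]
grip_width: -0.0001
```

Run:
```python
from st import *
o=state();print(o["joint_pos"].round(2))
c=shot(manip,"wrist","w14.png",None,1.4)
c=shot(manip,"side","s14.png",(180,120,400,290),3.5)
```

```text
t 19.55 ee [0.4983 0.265  0.1507] dock [-0.1284  0.2146] yaw -0.0633 tilt [-0.001 -0.001 -1.   ] F [0.3 0.2 0.2]
[ 0.39  0.15  1.46 -0.    1.53  2.02]
```

View pics/w14.png

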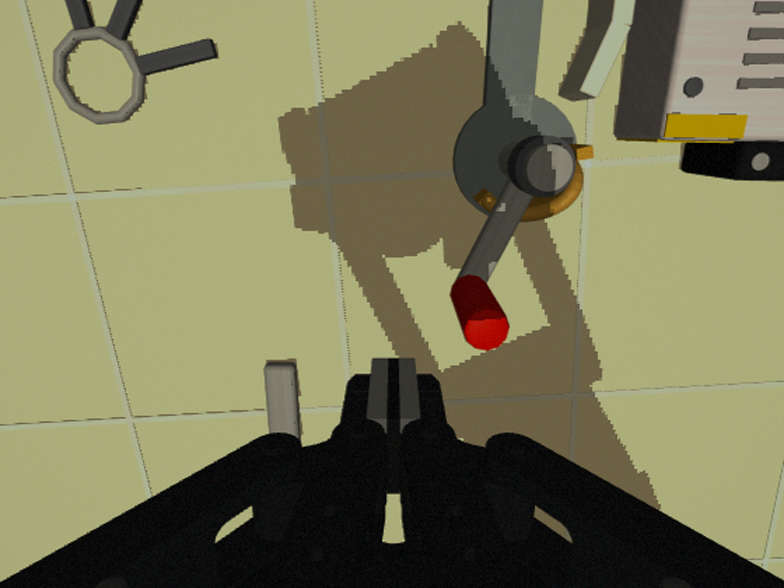

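View pics/s14.png

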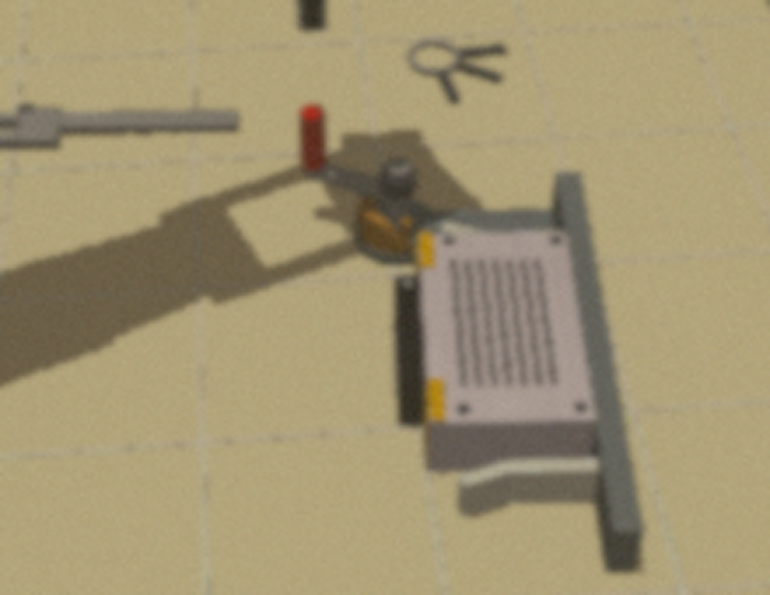

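Run:
```python
from st import *
c=load("wrist");g=lambda u,v,z: dk(ray(c,(u/1.4,v/1.4),z))
k=g(487,329,.103);p=g(548,166,.072);print("knob",k,"post",p,np.linalg.norm(k-p))
pv=np.array([-.067,.147]);r=k-pv;print(np.linalg.norm(r),np.arctan2(r[1],r[0])-2.612)
pv=p
for j in np.arange(.53,2.2,.15):
    th=2.612+j;q=pv+.07*np.array([np.cos(th),np.sin(th)])-.0245*np.array([-np.sin(th),np.cos(th)])
    print(round(j,2),q.round(4),"rz",round(-np.degrees(th-np.pi),1))
```

```text
knob [-0.1288  0.1762] post [-0.0651  0.1479] 0.06970351497593216
0.0683511521482996 0.08819268221851484
0.53 [-0.1351  0.1724] rz -0.0
0.68 [-0.138   0.1616] rz -8.6
0.83 [-0.1392  0.1506] rz -17.2
0.98 [-0.1388  0.1395] rz -25.8
1.13 [-0.1367  0.1286] rz -34.4
1.28 [-0.133   0.1181] rz -43.0
1.43 [-0.1278  0.1083] rz -51.6
1.58 [-0.1212  0.0993] rz -60.2
1.73 [-0.1133  0.0915] rz -68.8
1.88 [-0.1043  0.0849] rz -77.4
2.03 [-0.0945  0.0798] rz -86.0
2.18 [-0.084   0.0762] rz -94.6
```

Request:
step_arm(
  commands=[
    [1,0,0,0.05,0,0,0],
    [1,0,0,0.088,0,0,0],
    [1,-0.003,0.01,0.088,0,0,0],
    [1,-0.006,0.021,0.088,0,0,0],
    [1,-0.007,0.032,0.088,0,0,0],
    [1,-0.007,0.042,0.088,0,0,0],
    [1,-0.01,0.053,0.088,0,0,-8.5],
    [1,-0.011,0.064,0.088,0,0,-17],
    [1,-0.01,0.075,0.088,0,0,-25.5],
    [1,-0.008,0.086,0.088,0,0,-34],
    [1,-0.005,0.0965,0.088,0,0,-42.5],
    [1,-0.005,0.0965,0.088,0,0,-42.5],
  ],
)

```text
clock: 20.85
ee_pos: [0.4886, 0.1665, 0.0721]
ee_rot: [2.958, 1.044, 0.007]
contact_force: [-12.6, -11.5, 28.7]
grip_width: 0.0002
```

Run:
```python
from st import *
o=state();print(o["joint_pos"].round(2))
c=shot(manip,"wrist","w15.png",None,1.4)
c=shot(manip,"side","s15.png",(180,120,400,290),3.5)
yaw=Ro.from_rotvec(o["ee_rot"]).as_matrix()
P=o["ee_pos"][:2];a=np.arctan2(yaw[1,0],yaw[0,0]);tx=np.array([np.cos(a),np.sin(a)]);ty=np.array([np.sin(a),-np.cos(a)])
pv=np.array([-.0651,.1479])
for j in [1.28,1.43,1.58,1.73,1.88,2.03,2.1,2.15]:
    th=2.612+j;q=pv+.07*np.array([np.cos(th),np.sin(th)])-.0245*np.array([-np.sin(th),np.cos(th)])
    w=wd(*q)-P; print(j,(w@tx).round(4),(w@ty).round(4),np.degrees(-(th-np.pi+Y-a)).round(1))
```

```text
t 20.85 ee [0.4886 0.1665 0.0721] dock [-0.1317  0.1156] yaw 0.6786 tilt [ 0.006 -0.004 -1.   ] F [-12.6 -11.5  28.7]
[ 0.22  0.1   1.68 -0.    1.36  1.11]
1.28 0.0007 -0.0027 -0.4
1.43 -0.0021 0.0081 -9.0
1.58 -0.0033 0.0191 -17.6
1.73 -0.0028 0.0302 -26.2
1.88 -0.0006 0.0411 -34.8
2.03 0.0031 0.0516 -43.4
2.1 0.0054 0.0562 -47.4
2.15 0.0072 0.0595 -50.2
```

View pics/w15.png

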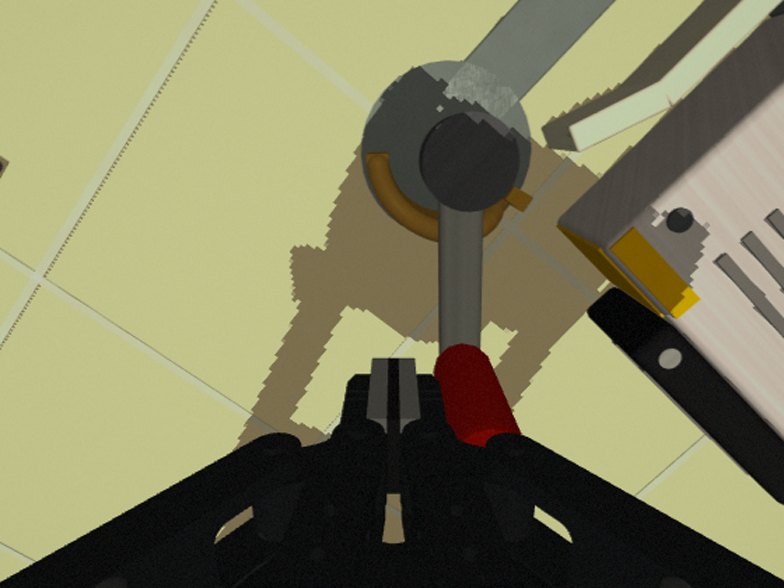

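View pics/s15.png

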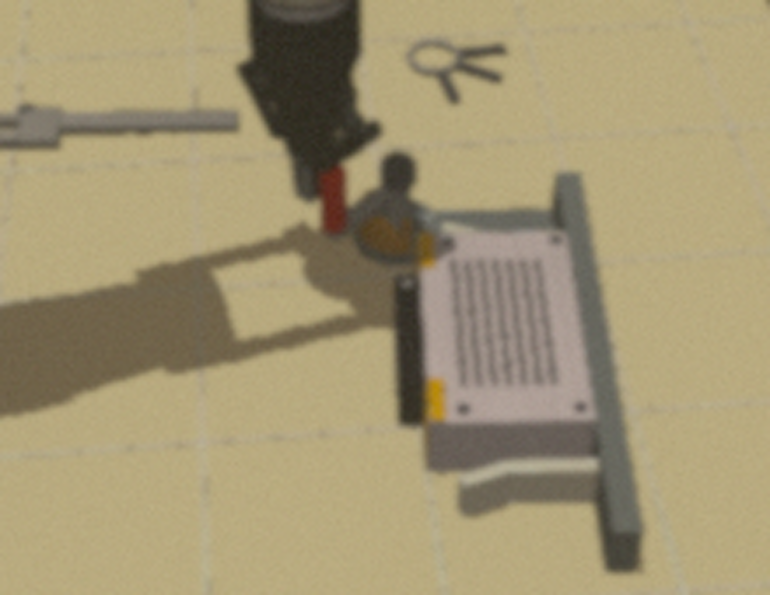

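Request:
step_arm(
  commands=[
    [1,0,-0.001,-0.017,0,0,0],
    [1,0,0,-0.017,0,0,0],
    [1,-0.001,0.005,-0.017,0,0,-4],
    [1,-0.002,0.011,-0.017,0,0,-8.5],
    [1,-0.003,0.016,-0.017,0,0,-13],
    [1,-0.004,0.022,-0.017,0,0,-17],
    [1,-0.004,0.028,-0.017,0,0,-21.5],
    [1,-0.003,0.033,-0.017,0,0,-26],
    [1,-0.002,0.039,-0.017,0,0,-30],
    [1,-0.001,0.044,-0.017,0,0,-34.5],
    [1,-0.001,0.044,-0.017,0,0,-34.5],
  ],
)

```text
clock: 22.05
ee_pos: [0.5148, 0.1331, 0.0801]
ee_rot: [2.521, 1.873, -0.0]
contact_force: [-0.2, 0.1, 1.0]
grip_width: 0.0002
```

Run:
```python
from st import *
o=state();print(o["joint_pos"].round(2))
c=shot(manip,"wrist","w16.png",None,1.4)
c=shot(manip,"side","s16.png",(180,120,400,290),3.5)
```

```text
t 22.05 ee [0.5148 0.1331 0.0801] dock [-0.1033  0.0841] yaw 1.2779 tilt [ 0.    -0.001 -1.   ] F [-0.2  0.1  1. ]
[ 0.15  0.13  1.63 -0.    1.38  0.44]
```

View pics/w16.png

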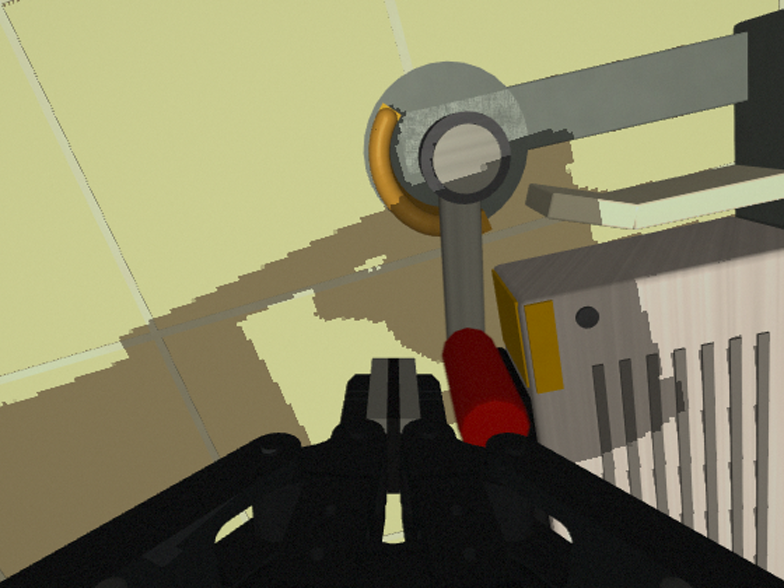

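View pics/s16.png

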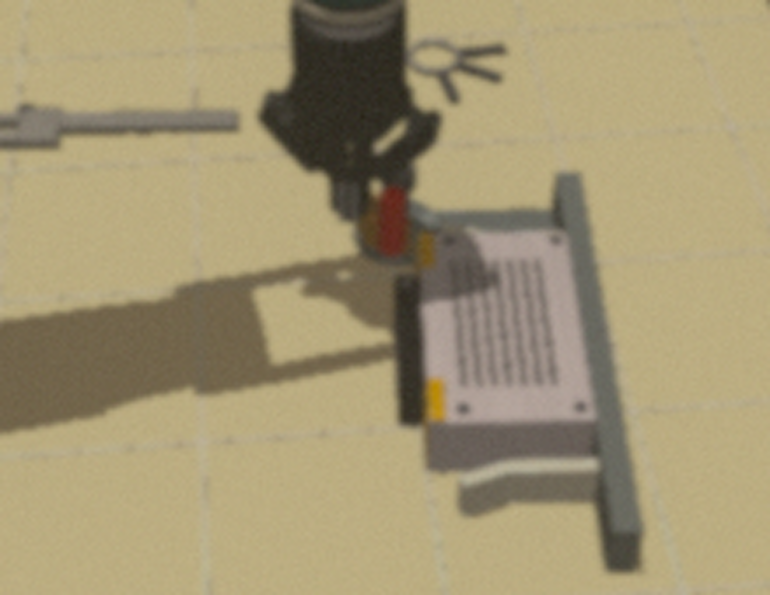

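Request:
step_arm(
  commands=[
    [1,0,-0.03,0,0,0,0],
    [1,0,-0.04,-0.04,0,0,0],
    [1,-0.02,-0.04,-0.08,0,0,0],
    [1,-0.05,-0.04,-0.12,0,0,0],
    [1,-0.06,-0.04,-0.15,0,0,0],
    [1,-0.06,-0.04,-0.15,0,0,0],
    [1,-0.06,-0.04,-0.15,0,0,0],
  ],
)

```text
clock: 22.85
ee_pos: [0.4591, 0.0881, 0.2311]
ee_rot: [2.521, 1.873, 0.003]
contact_force: [-0.2, -0.5, 0.0]
grip_width: 0.0002
```

Run:
```python
from st import *
o=state()
c=shot(manip,"wrist","w17.png",None,1.4)
c=shot(manip,"side","s17.png",(180,120,400,290),3.5)
c=shot(manip,"side","s17b.png")
c=shot(manip,"scene","c17.png",(180,140,380,320),4)
```

```text
t 22.85 ee [0.4591 0.0881 0.2311] dock [-0.1561  0.0356] yaw 1.2779 tilt [ 0.002  0.    -1.   ] F [-0.2 -0.5  0. ]
```

View pics/w17.png

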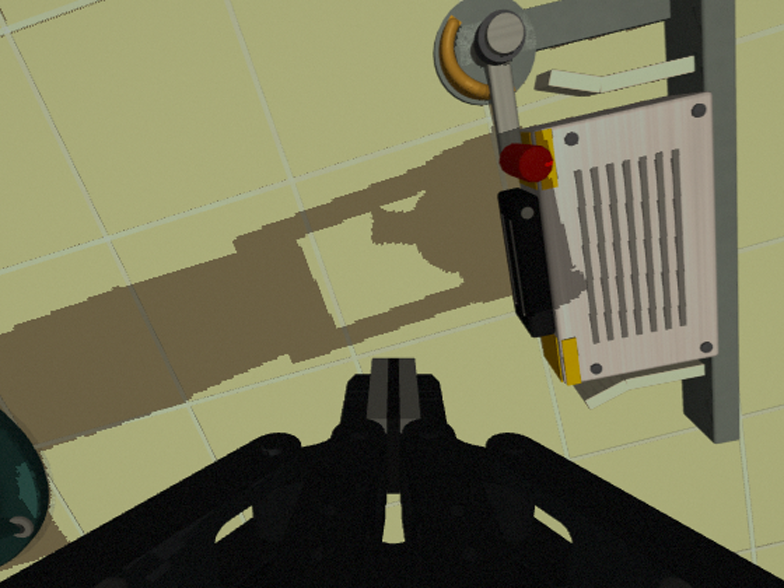

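View pics/c17.png

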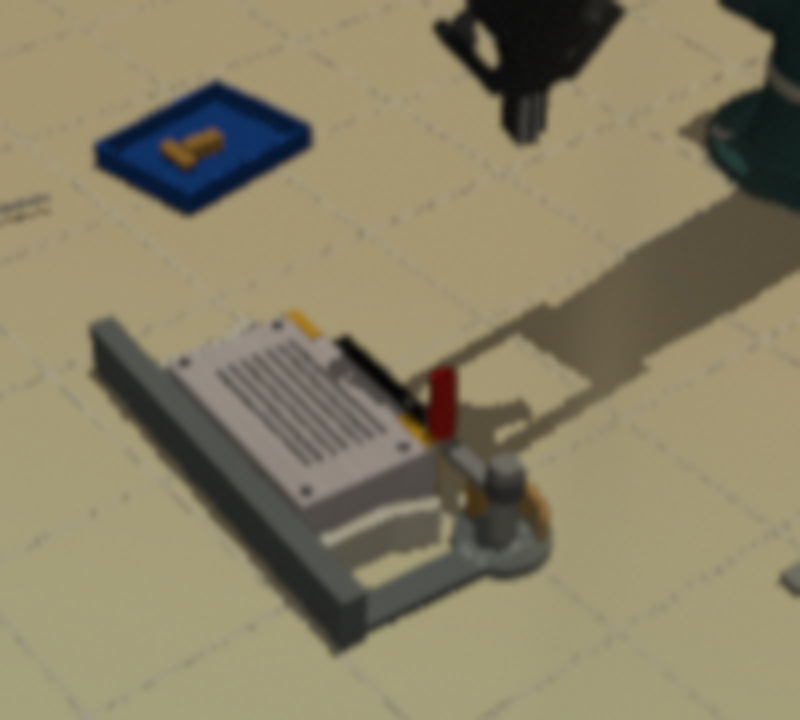

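View pics/s17b.png

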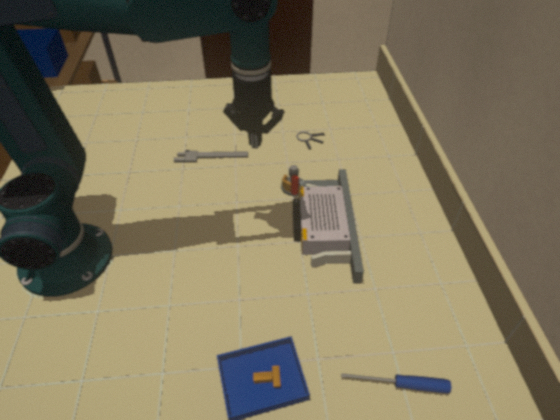

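Run:
```python
from st import *
c=load("wrist");g=lambda u,v,z: dk(ray(c,(u/1.4,v/1.4),z))
p=g(502,35,.072)
for z in (.091,.103,.113):
    k=g(538,163,z);r=k-p;print(z,k,p,np.linalg.norm(r).round(4),(np.arctan2(r[1],r[0])%(2*np.pi)-2.612).round(3))
FL,FR,RL,RR=g(712,93,.055),g(716,353,.055),g(532,131,.055),g(568,384,.055)
print(FL,FR,RL,RR); dy=FL-FR; print("pack rel yaw",np.arctan2(-dy[0],dy[1]),np.arctan2(-(RL-RR)[0],(RL-RR)[1]),"c",(FL+FR+RL+RR)/4)
a,b=g(685,412,.045),g(714,441,.045);print("stop pts",a,b)
```

```text
0.091 [-0.063   0.0768] [-0.0678  0.1469] 0.0703 2.169
0.103 [-0.0662  0.0783] [-0.0678  0.1469] 0.0686 2.124
0.113 [-0.0688  0.0795] [-0.0678  0.1469] 0.0674 2.086
[0.0541 0.0894] [ 0.0509 -0.0854] [-0.0544  0.0921] [-0.0538 -0.0862]
pack rel yaw -0.018304591514538445 0.003365102272661949 c [-0.0008    0.002475]
stop pts [ 0.0324 -0.1361] [ 0.053  -0.1671]
```

Run:
```python
from cell import manip
print(manip.finish_job())
```

```text
the job is handed in; nothing more can be done
None
```

The bleed key is in the tray, the pack is home against the stop and the latch is closed. I handed the job in at about 23 s of the 72 s allowed. No verdict was reported, so the results below are my own last checks.

- **Key:** It was gripped across the barrel, set down in the blue tray and let go. The last scene and side pictures show it lying well inside the walls.
- **Pack:** I walked it home with eight alternating corner pushes. The twist I measured stayed within about 0.13 rad, against the 0.35 limit. Both corners resisted with 10 to 12 N at the end. The last measurement puts its centre at x = -1 mm and y = +2 mm in the dock. The angle read -0.018 rad at the front edge and +0.003 rad at the rear edge; the two differ, but both are inside 0.05.
- **Fuse cover:** The fingers stayed on the yellow patches, and I saw no contact with the cover in any picture.
- **Latch:** It went over its cam and pulled away from the fingers by itself. At the notch height I measured the knob at 70 mm from the pivot and the joint at about 2.1 to 2.17 rad, which is closed.
- **Went wrong:** While the latch climbed its cam, the rising knob pressed up under the gripper's knuckles with about 29 N, below the 40 N limit. I raised the tool 17 mm and carried on.
- **Bystanders:** The spanner, screwdriver and key ring look unmoved in the pictures, though I did not measure them. The arm was raised clear of everything at the end.

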